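# Third hand at the shaker: load the tube rack and press the clamping bar home

## Task

Set the long, low tube rack down on the shaker's platform between the two bars, its long sides along them, and let go of it. Then push the sliding clamping bar (the one with thumb nuts) from behind so that the rack is pinned square against the fixed bar, and keep pressing steadily with about 10 N, without ramming it, so I can tighten the nuts: finish while still pressing, do not back off. Leave everything else on the bench where it is.

Things in the scene. Friction and masses are not known exactly. Their poses are not given: they have to be found in the camera images.
- shaker: Orbital shaker, a white box 290 x 280 mm with a flat platform (black rubber mat) on top, 120 mm above the bench; it cannot move. Origin: centre of its underside on the bench. x points from its control panel (and the clamping bar) towards the fixed bar, y along the bars, z up. Two aluminium side rails run along x at y = +-120 mm (16 mm wide, tops 18 mm above the platform), 224 mm clear between them.
- fixed_bar: Fixed aluminium bar with a rubber face, across the platform at the shaker's +x end, held by small cap screws. Origin: middle of its rubber face, at platform height, 100 mm from the shaker's centre along x; the face looks to -x. The bar is 17 mm thick, its underside 18 mm and top 40 mm above the platform. Axes as the shaker's.
- clamp_bar: Sliding clamping bar at the platform's -x end: the same bar, with a black thumb nut (32 mm wide, top 65 mm above the platform) at each end, at y = +-120 mm. It slides along the shaker's x only, from 160-190 mm to 30 mm from the fixed face, and stays where it is left. Origin: middle of its rubber face (looks to +x), at platform height; axes as the shaker's.
- bar_back (a point): Middle of the clamping bar's flat back face, 17 mm behind its rubber face and 29 mm above the platform (the bar's underside is 18 mm, its top 40 mm above it): where to push, towards the shaker's +x. Moves with the bar. The bar drags lightly: about 1.2 N, plus 15 N per m/s.
- rack: The long, low tube rack: grey plastic block 60 mm (x) x 176 mm (y) x 40 mm high with four rows of twelve wells, partly filled with small capped tubes that stand up to 8.5 mm above its top; 0.18 to 0.36 kg. Origin: centre of its underside. Starts standing on the bench.
- tip_box: Bystander: box of pipette tips, white with a clear lid, 84 x 122 x 65 mm; origin under its centre. Stands near the rack.
- marker: Bystander: marker pen 132 mm long, 12 mm thick, lying near the rack; origin under its middle, pen along y.
- conical_rack: Bystander: short tall rack with six conical tubes, 60 x 104 mm, 118 mm high over the caps; origin under its centre.
- reagent: Bystander: amber bottle, 76 mm wide, 170 mm high; origin under its centre.
- beaker: Bystander: glass beaker, 72 mm wide, 92 mm high; origin under its centre.
- timer: Bystander: flat bench timer 55 x 75 x 16 mm; origin under its centre.
- wash_bottle: Bystander: white wash bottle, 62 mm wide, 195 mm high over its spout; origin under its centre.

How it is judged:
On the way:
1. the rack stands flat on the platform between the two bars, long sides along them, and is let go (angle between rack's own z axis and vertical below 0.06 rad and z of rack in the frame of shaker between 0.115 and 0.124 m and angle between the y axis of rack and the y axis of shaker, either way round below 0.3 rad and x of rack in the frame of fixed_bar below -0.026 m and x of rack in the frame of clamp_bar above 0.026 m and contact force between each of the fingers, the arm and rack below 0.3 N), for 0.2 s.
At the end, for the whole second after the job is handed in: For the whole last second the robot, touching only the clamping bar and not the rack, presses the bar on the rack with 6 to 16 N; the rack stands flat on the platform, square (within 0.03 rad) and touching the fixed bar with more than 2 N, and is at rest (contact force between clamp_bar and rack between 6 and 16 N and contact force between fixed_bar and rack above 2 N and angle between rack's own z axis and vertical below 0.05 rad and z of rack in the frame of shaker between 0.115 and 0.124 m and angle between the y axis of rack and the y axis of shaker, either way round below 0.03 rad and x of rack in the frame of fixed_bar above -0.033 m and x of rack in the frame of clamp_bar below 0.033 m and linear speed of rack below 0.01 m/s and contact force between any of the fingers, the arm and clamp_bar above 4 N and contact force between each of the fingers, the arm and rack below 0.3 N); the arm keeps its last pose, push and grip.
It fails at once if the clamping bar is rammed against the rack (more than 35 N) (contact force between clamp_bar and rack above 35 N).
It fails at once if the rack is dropped (falls more than about 25 mm after it is let go) (linear speed of rack above 0.7 m/s and contact force between the fingers and rack below 0.1 N).
It fails at once if the rack is tipped by more than 35 degrees, so that tubes fall out (angle between rack's own z axis and vertical above 0.61 rad).
It fails at once if any of the other things on the bench is shifted by more than 30 mm (distance of any of tip_box, marker, conical_rack, reagent, beaker, timer, wash_bottle from where it was at the start of the episode above 0.03 m).
It also fails if it takes over 56 s, if anything falls off the work surface, if the arm or the gripper's body presses on something with over 40 N, if the wrist force passes 120 N, or if a joint passes its speed limit or range.

## Robot

A 7-joint arm with a two-finger parallel gripper is mounted at the origin on the work surface. World frame = base frame: x ahead of the robot, y to its left, z up, the work surface at z = 0. Lengths are in m, angles in rad, forces in N, time in s.
With the tool pointing down it reaches from about 0.35 to 0.9 m from the base axis. Payload 7.2 kg.
Tool frame: the origin (TCP) lies at the very end of the fingers, on their centre line; the grasp point (between the pads) lies 19 mm behind it; z points along the fingers, y is the direction in which the jaws open and shut (so a half turn about z gives the same grasp; the last joint's range is limited). The gripper opens to 85 mm and grips with 20 to 120 N. Pads are 22 mm wide; open, the fingers measure 114 mm over their backs; the gripper's body (76 mm by 85 mm) begins 54 mm behind the grasp point. The pads swing forward as they close: fully open they stand 13 mm farther back than shut.
Start: joints at [1.077, 0.411, -0.013, 1.596, 0.006, 1.134, -0.082], TCP at [0.258, -0.569, 0.231] pointing down, gripper open.
Joint ranges: [-2.95, 2.95], [-0.29, 1.99], [-1.47, 1.44], [0.14, 2.54], [-1.03, 4.17], [0.13, 1.85], [-2.86, 2.86]. Speed limits (rad/s): [2.39, 2.39, 3.01, 3.01, 3.14, 3.14, 3.14].

## Interface

Orientations are given as a unit quaternion [x, y, z, w].
In Python, from plant import get_obs, snapshot, hand_in gives the robot as it stands.
- The arm moves only by the shell command python3 -m inch 'ROWS' [FORCE]. ROWS is JSON, a list that holds one entry, the list of rows, each a list of 7 numbers: the opening in per cent of the stroke, from 0 (shut) to 100 (fully open), then the shift along the tool's x, y, z in cm, then the turn, a rotation vector about the tool's x, y, z in rad. A call has 1 to 12 rows; each row is the pose to reach, as a shift and turn from the pose commanded when the call began, along the tool's axes at that moment; what a row does not reach only later rows make up. A row lasts 1/12 s, in which the tool goes at most 41.7 mm and 7.16 degrees, less where a joint would pass 70% of its speed; a pose out of reach is approached as far as the arm can. A call with a gripper value outside its range is refused whole. The fingers move at their own pace and stop on an object; FORCE is the grip in N (left out, the last holds). Time passes only in rows, so rows that repeat a pose let the fingers close. It gives the time, the measured TCP pose, the force and the opening at its end, in the units of the state.
- get_obs(): the state, without advancing time (a new reading comes with each control period).
- snapshot(name): name is "side" or "top" or "wrist"; returns a dict with "image" (420x560x3 uint8, red, green, blue), "depth" (420x560 float32, m along the optical axis (not along the pixel's ray), 0 where there is no reading), "K" (3x3 intrinsics, pixels), "world_to_cam" (4x4, takes a point from world to camera coordinates). Camera axes: x right, y down, z forward; pixel columns grow to the right and rows downward; lengths in m; the calibration is good to about 2 mm. A picture is of the moment at which its call begins.
- hand_in(): hands the job in, once; it reports no verdict.
The state is a dict: "clock": time; "joint_pos": joint angles; "qvel": joint speeds; "joint_efforts": joint torques, N m; "tcp_pos": TCP position; "tool_rot": TCP orientation; "force": force on the tool from outside, world axes, zero at the start; "wrist_torque": the same for the moment, N m; "width": finger opening in m.
Only numpy, scipy, OpenCV 4.12 (cv2) and the standard library are available. Lean on these libraries where they do the work, as an engineer would, in place of code of your own. Each camera call takes 0.05 s, during which the arm holds its last target.

## Working session

There is one attempt and no reset: what is moved stays moved. The work goes in short steps, Python scripts to look and compute and a shell command to move; the robot and the scene stay as the last step left them, time stands still between calls to the robot, and variables do not carry over. Pictures are saved under pics/ and viewed, and the job is handed in when it is done.

```bash
ls; mkdir -p pics
python3 - <<'E'
from plant import *
import cv2,numpy as np
o=get_obs();print(o)
for n in("side","top"):
    s=snapshot(n);cv2.imwrite(f"pics/{n}0.png",s["image"][:,:,::-1]);np.savez(f"{n}0.npz",**s);print(n,s["K"],np.round(s["world_to_cam"],3))
E
```

```text
pics
{'clock': 0.0, 'joint_pos': array([ 1.07677817,  0.41190498, -0.01269827,  1.59700384,  0.00558185,
        1.13433521, -0.08216785]), 'qvel': array([ 1.65756738e-04, -4.54679119e-04, -2.18304734e-04, -1.03823233e-03,
       -4.76496922e-05,  1.08367468e-03,  1.45525856e-03]), 'joint_efforts': array([-3.67060129e-04, -6.00627279e+01,  6.81865588e-01, -2.99412882e+01,
        1.37763956e-02,  1.06375859e-02,  2.34619228e-05]), 'tcp_pos': array([ 0.25792551, -0.56876268,  0.23046645]), 'tool_rot': array([ 9.77416197e-01,  2.11321850e-01, -2.21101061e-04, -7.77166077e-04]), 'force': array([ 0.50828778, -0.21515022, -1.06904226]), 'wrist_torque': array([0.01972774, 0.02437323, 0.01514077]), 'width': 0.08551375877027363}
side [[497.8065491    0.         270.54098897]
 [  0.         497.8065491  208.38353419]
 [  0.           0.           1.        ]] [[-0.726 -0.688  0.006  0.438]
 [-0.398  0.412 -0.82   0.331]
 [ 0.561 -0.598 -0.573  1.127]
 [ 0.     0.     0.     1.   ]]
top [[540.13409239   0.         272.56021611]
 [  0.         540.13409239 212.82816457]
 [  0.           0.           1.        ]] [[ 0.025 -1.     0.003 -0.01 ]
 [-0.98  -0.026 -0.198  0.628]
 [ 0.198  0.002 -0.98   1.666]
 [ 0.     0.     0.     1.   ]]
```

View pics/side0.png

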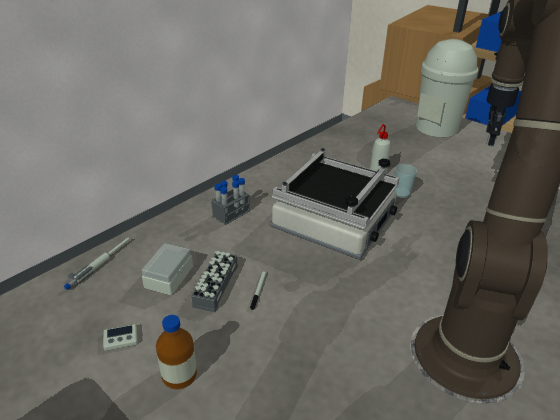

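View pics/top0.png

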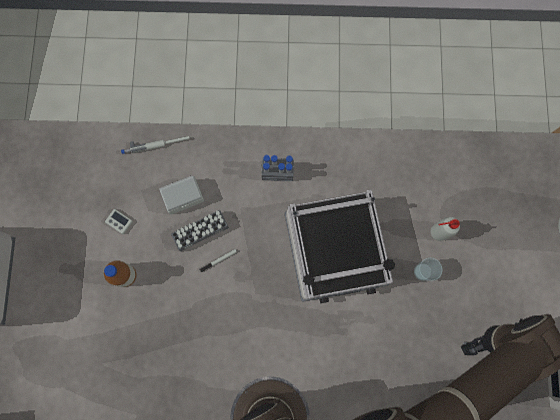

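The top view shows the rack at about (200,230), the shaker centred at about (340,245) with the clamp bar on the robot's side and its nuts at about (307,279) and (389,264), the tip box at (181,194) and the marker at (219,261). Next I'll measure with depth.

```bash
cat > h.py <<'E'
import numpy as np,cv2
def load(n): return dict(np.load(n))
def cloud(s):
    d=s["depth"].astype(float);K=s["K"];h,w=d.shape
    u,v=np.meshgrid(np.arange(w),np.arange(h))
    p=np.stack([(u-K[0,2])/K[0,0]*d,(v-K[1,2])/K[1,1]*d,d,np.ones_like(d)],-1)
    return (p@np.linalg.inv(s["world_to_cam"]).T)[...,:3]
def proj(s,P):
    P=np.atleast_2d(P);c=P@s["world_to_cam"][:3,:3].T+s["world_to_cam"][:3,3]
    return c[:,:2]/c[:,2:]*np.array([s["K"][0,0],s["K"][1,1]])+s["K"][:2,2]
E
python3 - <<'E'
from h import *
for n in("top","side"):
    s=load(n+"0.npz");C=cloud(s)
    np.save(n+"C.npy",C)
    if n=="top":
        cv2.imwrite("pics/topcrop1.png",cv2.resize(s["image"][170:310,90:290,::-1],None,fx=4,fy=4,interpolation=cv2.INTER_CUBIC))
        cv2.imwrite("pics/topcrop2.png",cv2.resize(s["image"][180:310,270:410,::-1],None,fx=4.5,fy=4.5,interpolation=cv2.INTER_CUBIC))
        for r,c in [(230,200),(194,181),(245,340),(261,219),(279,307),(264,389),(168,278),(222,118)]: print(r,c,np.round(C[r,c],3))
    # rack top region
    z=C[...,2];v=s["depth"]>0
    for nm,box,zr in [("rack",(0.4,.7,.05,.35),(.03,.052)),("shakertop",(.3,.75,-.5,0.0),(.112,.126))]:
        m=v&(C[...,0]>box[0])&(C[...,0]<box[1])&(C[...,1]>box[2])&(C[...,1]<box[3])&(z>zr[0])&(z<zr[1])
        lab=cv2.connectedComponentsWithStats(m.astype(np.uint8),connectivity=8)
        for i in range(1,lab[0]):
            if lab[2][i,4]<60: continue
            P=C[lab[1]==i]; r=cv2.minAreaRect(P[:,:2].astype(np.float32)*1000)
            print(n,nm,lab[2][i],r,np.median(P[:,2]))
E
```

```text
230 200 [0.57  0.237 0.045]
194 181 [0.682 0.301 0.067]
245 340 [ 0.522 -0.203  0.119]
261 219 [0.475 0.176 0.008]
279 307 [ 0.411 -0.099  0.182]
264 389 [ 0.46  -0.338  0.185]
168 278 [ 0.776 -0.008  0.07 ]
222 118 [0.595 0.513 0.008]
top rack [171 210  57  40 954] ((572.8875122070312, 241.72314453125), (62.45268249511719, 176.29518127441406), 28.0285587310791) 0.041528219989645954
top shakertop [296 192  71  19 409] ((659.7843017578125, -174.36724853515625), (21.13027572631836, 223.0293731689453), 12.02372932434082) 0.11964692727448978
top shakertop [ 298  204   84   71 3950] ((540.5943603515625, -199.89474487304688), (188.3597412109375, 224.66188049316406), 11.858861923217773) 0.12010187087152335
top shakertop [290 218  11  44 102] ((536.0298461914062, -64.99561309814453), (137.71072387695312, 7.517302513122559), 12.150123596191406) 0.11830944101105323
top shakertop [ 311  269   76   28 1005] ((408.50750732421875, -227.73837280273438), (44.9732666015625, 223.777099609375), 11.965047836303711) 0.12014203351882324
side rack [ 192  251   45   53 1233] ((572.362060546875, 242.923828125), (61.94911575317383, 177.039794921875), 28.33681869506836) 0.04190413239244062
side rack [164 253  28  36 225] ((652.0992431640625, 292.5856018066406), (18.496627807617188, 123.48043060302734), 17.1319580078125) 0.04186853682960656
side shakertop [ 288  161   85   49 2159] ((556.7071533203125, -210.58811950683594), (188.32452392578125, 210.6605987548828), 13.43208122253418) 0.12030643187245027
side shakertop [ 272  179  127   50 1314] ((525.9295654296875, -197.75367736816406), (290.55224609375, 270.2478942871094), 11.82691478729248) 0.11968462627284798
```

View pics/topcrop1.png

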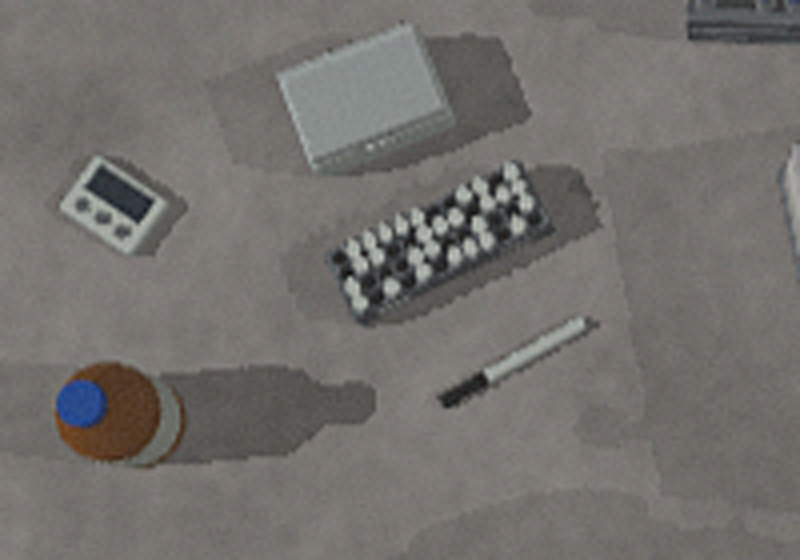

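View pics/topcrop2.png

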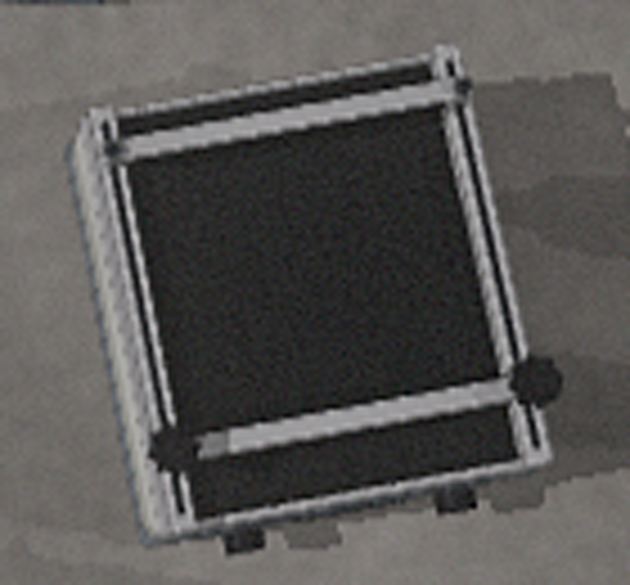

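Run:
```python
from h import *
# heights in shaker frame: bars z .155-.162, nuts .18-.187, rails .134-.14
a=np.radians(11.95);ex=np.array([np.cos(a),np.sin(a)]);ey=np.array([-ex[1],ex[0]])
for n in("top","side"):
    C=np.load(n+"C.npy").reshape(-1,3);C=C[(C[:,0]>.25)&(C[:,0]<.8)&(C[:,1]>-.45)&(C[:,1]<.02)]
    X=C[:,:2]@ex;Y=C[:,:2]@ey
    for nm,lo,hi in[("plat",.117,.123),("rail",.133,.142),("bar",.155,.164),("nut",.178,.19)]:
        m=(C[:,2]>lo)&(C[:,2]<hi);print(n,nm,m.sum(),np.round(np.percentile(X[m],[0,2,10,50,90,98,100]),4),np.round(np.percentile(Y[m],[0,2,10,50,90,98,100]),4))
    for nm,lo,hi in[("bar",.155,.164)]:
        for A in((X<.45)&(X>.3),X>.55):
            m=(C[:,2]>lo)&(C[:,2]<hi)&A
            r=cv2.minAreaRect((C[m,:2]*1000).astype(np.float32));print(n,r, np.round(np.percentile(X[m],[1,5,50,95,99]),4))
            # line fit within |Y-med|<.1
            mm=m&(abs(Y-np.median(Y[m]))<.1);p=np.polyfit(Y[mm],X[mm],1);print("slope",p)
```

```text
top plat 3468 [0.33   0.3349 0.3543 0.473  0.5764 0.6185 0.785 ] [-0.4406 -0.4163 -0.3973 -0.3019 -0.2089 -0.1745 -0.1514]
top rail 686 [0.33   0.3351 0.3555 0.4803 0.5783 0.6137 0.6193] [-0.4343 -0.4333 -0.4299 -0.349  -0.1809 -0.1781 -0.1775]
top bar 631 [0.3734 0.3742 0.377  0.5744 0.5881 0.591  0.5924] [-0.4323 -0.4148 -0.3982 -0.3067 -0.2196 -0.2012 -0.1816]
top nut 175 [0.363  0.366  0.3687 0.3805 0.3919 0.3947 0.396 ] [-0.4414 -0.439  -0.4338 -0.4124 -0.1782 -0.173  -0.1699]
top ((437.51922607421875, -221.88861083984375), (17.326168060302734, 209.4296112060547), 11.921599388122559) [0.3737 0.3742 0.3817 0.3899 0.3905]
slope [0.00262186 0.38269335]
top ((634.030029296875, -179.58218383789062), (18.582582473754883, 250.64317321777344), 12.037447929382324) [0.5739 0.5748 0.5828 0.5906 0.5919]
slope [2.96527694e-04 5.82824385e-01]
side plat 2908 [0.3283 0.3328 0.3501 0.4702 0.5704 0.6088 0.7819] [-0.4336 -0.4183 -0.397  -0.3025 -0.1988 -0.1723 -0.1501]
side rail 782 [0.3285 0.3335 0.3516 0.463  0.5753 0.6132 0.6194] [-0.4405 -0.4341 -0.427  -0.191  -0.1784 -0.1762 -0.1739]
side bar 527 [0.371  0.3728 0.3744 0.5731 0.5869 0.5908 0.5933] [-0.4322 -0.4242 -0.4015 -0.306  -0.2122 -0.1812 -0.1776]
side nut 150 [0.3623 0.3648 0.3669 0.3783 0.3899 0.3938 0.3981] [-0.4402 -0.4349 -0.4284 -0.1922 -0.1738 -0.1694 -0.1687]
side ((435.7693176269531, -217.12655639648438), (19.56940460205078, 249.9617462158203), 11.623342514038086) [0.372  0.3731 0.3795 0.3893 0.3905]
slope [-0.00408985  0.37886542]
side ((633.1437377929688, -178.153564453125), (20.109039306640625, 253.6846923828125), 12.371179580688477) [0.573  0.5741 0.581  0.5907 0.5919]
slope [-0.00454097  0.58033598]
```

The crops agree with depth. The rack centre is (0.573, 0.242), its short axis is at 28°, and the tip box and marker are about 60 mm or more clear of its sides. Shaker yaw is 12°, the fixed face is at X=0.574, the clamp face at X=0.390 and the centre at Y=-0.3055, in shaker-aligned axes. That makes the gap 184 mm, which fits the 160–190 mm given.

```bash
cat >> h.py <<'E'
from scipy.spatial.transform import Rotation as R
def shift(pos,ydeg,o=None):
    """shift (cm) and rotvec in tool axes to reach pos, tool down, tool y at ydeg world"""
    from plant import get_obs
    o=o or get_obs();T=R.from_quat(o["tool_rot"])
    a=np.radians(ydeg);y=np.array([np.cos(a),np.sin(a),0]);z=np.array([0,0,-1.]);x=np.cross(y,z)
    G=R.from_matrix(np.stack([x,y,z],1))
    print("clock",o["clock"],"tcp",np.round(o["tcp_pos"],4),"F",np.round(o["force"],2),"w",round(o["width"],4),"q7",o["joint_pos"][6])
    print("shift cm",np.round(T.inv().apply(np.array(pos)-o["tcp_pos"])*100,2),"rot",np.round((T.inv()*G).as_rotvec(),4))
SA=np.radians(11.95)
def sh(X,Y,z): return np.array([X*np.cos(SA)-Y*np.sin(SA),X*np.sin(SA)+Y*np.cos(SA),z])
E
python3 -c "
from h import *
shift([.5725,.2425,.20],28)"
```

```text
clock 0.1 tcp [ 0.2579 -0.5688  0.2305] F [ 0.44  0.11 -0.11] w 0.0855 q7 -0.0822567382270652
shift cm [ 62.16 -60.89   3.13] rot [-1.2000e-03 -1.1000e-03 -1.6337e+00]
```

```bash
python3 -m inch '[[[100,0,0,-4,0,0,0],[100,3.5,-3.5,-5,0,0,-0.1],[100,6,-6,-5,0,0,-0.2],[100,9,-9,-5,0,0,-0.3],[100,12,-12,-5,0,0,-0.4],[100,15,-15,-5,0,0,-0.5],[100,18,-18,-5,0,0,-0.6],[100,21,-21,-5,0,0,-0.7],[100,24,-24,-5,0,0,-0.8],[100,27,-27,-5,0,0,-0.9],[100,30,-30,-5,0,0,-1.0],[100,33,-32,-5,0,0,-1.1]]]' 60; python3 -c "
from h import *
shift([.5725,.2425,.15],28)"
```

```text
clock: 1.1
tcp_pos: [0.4245, -0.1416, 0.2813]
tool_rot: [0.721, 0.693, -0.0, 0.0]
force: [1.4, -0.8, -0.2]
width: 0.0856
clock 1.1 tcp [ 0.4245 -0.1416  0.2813] F [ 1.35 -0.75 -0.18] w 0.0856 q7 0.13068424763908668
shift cm [38.99 13.25 13.1 ] rot [-7.000e-04  5.000e-04 -5.289e-01]
```

```bash
python3 -m inch '[[[100,3,1,0,0,0,-0.05],[100,6,2,0,0,0,-0.1],[100,10,3.4,0,0,0,-0.17],[100,14,4.7,0,0,0,-0.24],[100,18,6,0,0,0,-0.3],[100,22,7.4,1,0,0,-0.37],[100,26,8.8,3,0,0,-0.44],[100,30,10.1,6,0,0,-0.5],[100,34,11.5,9,0,0,-0.53],[100,37,12.5,12,0,0,-0.53],[100,39,13.2,13,0,0,-0.53],[100,39,13.2,13,0,0,-0.53]]]'; python3 -c "
from h import *
from plant import *
shift([.5725,.2425,.05],28)
s=snapshot('wrist');cv2.imwrite('pics/w1.png',s['image'][:,:,::-1]);np.savez('w1.npz',**s)
s=snapshot('top');cv2.imwrite('pics/t1.png',s['image'][:,:,::-1])"
```

```text
clock: 2.1
tcp_pos: [0.5728, 0.2445, 0.1467]
tool_rot: [0.515, 0.857, -0.001, -0.003]
force: [-0.6, 1.0, -0.2]
width: 0.0856
clock 2.1 tcp [0.5728 0.2445 0.1467] F [-0.57  0.96 -0.23] w 0.0856 q7 -0.30627127797695597
shift cm [-0.2  -0.08  9.67] rot [-0.0042 -0.0038  0.0008]
```

View pics/w1.png

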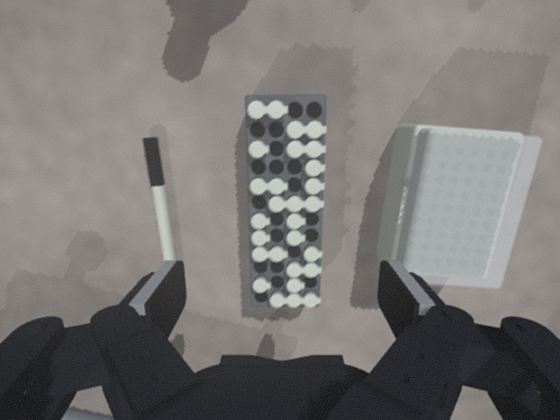

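The wrist view shows the rack lined up with the image axes at columns 245–327 and rows 95–307, between the pads at about columns 185 and 380. I'll measure it here.

Run:
```python
from h import *
s=load("w1.npz");C=cloud(s);v=s["depth"]>0
for lo,hi in((.036,.052),(.055,.075)):
    m=v&(C[...,2]>lo)&(C[...,2]<hi)&(C[...,0]>.4)&(C[...,1]>.1)
    n,l,st,_=cv2.connectedComponentsWithStats(m.astype(np.uint8))
    for i in range(1,n):
        if st[i,4]>1500: print(st[i],cv2.minAreaRect((C[l==i][:,:2]*1000).astype(np.float32)))
```

```text
[  244    95    81   214 15887] ((576.1389770507812, 243.86215209960938), (60.21601486206055, 175.0233917236328), 28.15003776550293)
[ 386  125  137  136 1728] ((657.5551147460938, 318.80181884765625), (137.40371704101562, 65.09671020507812), 77.50190734863281)
[  398   129   144   162 17337] ((691.0967407226562, 308.54486083984375), (80.53659057617188, 117.08023834228516), 23.67612648010254)
```

```bash
python3 -c "
from h import *
shift([.5745,.243,.005],28.1)"
```

```text
clock 2.2 tcp [0.573  0.2422 0.1487] F [0.2  0.84 0.72] w 0.0852 q7 -0.30293956675394385
shift cm [-0.03  0.23 14.37] rot [-0.0039 -0.0023 -0.0015]
```

```bash
python3 -m inch '[[[100,0,0.2,3,0,0,0],[100,0,0.2,6,0,0,0],[100,0,0.2,9,0,0,0],[100,0,0.2,11,0,0,0],[100,0,0.2,12.5,0,0,0],[100,0,0.2,13.5,0,0,0],[100,0,0.2,14,0,0,0],[100,0,0.2,14.3,0,0,0],[100,0,0.2,14.3,0,0,0]]]'; python3 -c "
from h import *
from plant import *
shift([.5745,.243,.005],28.1)
s=snapshot('wrist');cv2.imwrite('pics/w2.png',s['image'][:,:,::-1])"
```

```text
clock: 2.95
tcp_pos: [0.5768, 0.2408, 0.0089]
tool_rot: [0.517, 0.856, 0.0, 0.0]
force: [-0.3, -0.6, 0.2]
width: 0.0852
clock 2.95 tcp [0.5768 0.2408 0.0089] F [-0.28 -0.58  0.24] w 0.0852 q7 -0.4037504243987835
shift cm [ 0.31 -0.1   0.39] rot [ 0.0009  0.0002 -0.0058]
```

View pics/w2.png

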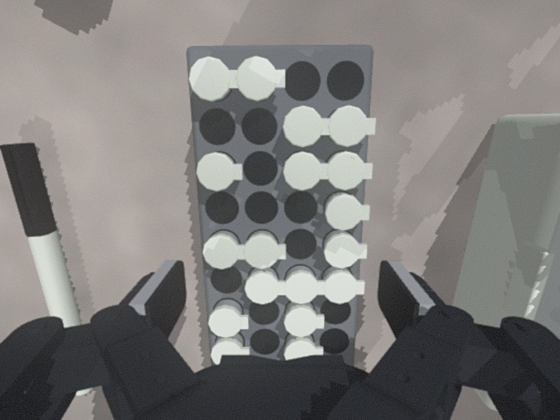

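The pads straddle the rack evenly, so I'll close.

```bash
python3 -m inch '[[[100,0,0,0.2,0,0,0],[40,0,0,0.2,0,0,0],[40,0,0,0.2,0,0,0],[40,0,0,0.2,0,0,0],[40,0,0,0.2,0,0,0],[40,0,0,0.2,0,0,0],[40,0,0,0.2,0,0,0],[40,0,0,0.2,0,0,0]]]' 60;  python3 -c "
from h import *
from plant import *
shift([.5745,.243,.005],28.1)
s=snapshot('side');cv2.imwrite('pics/s2.png',cv2.resize(s['image'][200:340,140:320,::-1],None,fx=4,fy=4))"
```

```text
clock: 3.67
tcp_pos: [0.5768, 0.241, 0.007]
tool_rot: [0.517, 0.856, 0.0, 0.0]
force: [-0.6, -0.9, 5.7]
width: 0.059
clock 3.6667 tcp [0.5768 0.241  0.007 ] F [-0.57 -0.89  5.66] w 0.059 q7 -0.4053543863702095
shift cm [ 0.28 -0.11  0.2 ] rot [ 0.0011  0.0002 -0.0054]
```

View pics/s2.png

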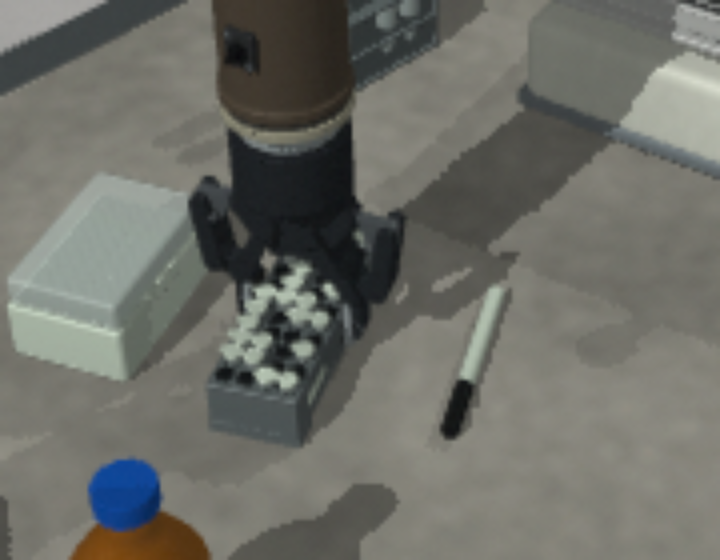

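Gripped: the width is 59 mm on the 60 mm block. Lifting now.

```bash
python3 -m inch '[[[40,0,0,-1,0,0,0],[40,0,0,-2.5,0,0,0],[40,0,0,-4.5,0,0,0],[40,0,0,-7,0,0,0],[40,0,0,-10,0,0,0],[40,0,0,-13,0,0,0],[40,0,0,-16,0,0,0],[40,0,0,-18.5,0,0,0],[40,0,0,-20.5,0,0,0],[40,0,0,-22,0,0,0],[40,0,0,-22.5,0,0,0],[40,0,0,-22.5,0,0,0]]]';  python3 -c "
from h import *
from plant import *
s=snapshot('wrist');cv2.imwrite('pics/w3.png',s['image'][:,:,::-1])
shift(sh(.49,-.306,.23),11.95)"
```

```text
clock: 4.72
tcp_pos: [0.5766, 0.2411, 0.2333]
tool_rot: [0.517, 0.856, 0.001, 0.001]
force: [0.2, 0.4, -3.6]
width: 0.0594
clock 4.7667 tcp [0.5761 0.2407 0.2317] F [-0.49  0.44 -4.27] w 0.0588 q7 -0.25658860180837567
shift cm [-37.24 -23.41   0.17] rot [6.000e-04 2.000e-04 2.766e-01]
```

View pics/w3.png

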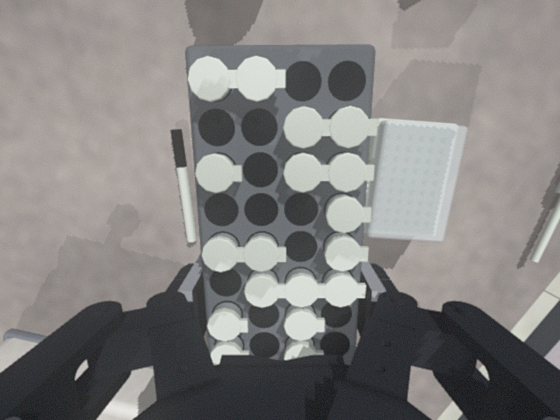

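The rack is held level in the wrist view, with far-end corners at (190,46) and (373,46). Carrying it over the shaker.

```bash
python3 -m inch '[[[40,-0.7,-0.4,0,0,0,0.01],[40,-2,-1.3,0,0,0,0.02],[40,-4,-2.5,0,0,0,0.03],[40,-6.5,-4.1,0,0,0,0.05],[40,-9,-5.7,0,0,0,0.07],[40,-11.5,-7.2,0,0,0,0.09],[40,-14,-8.8,0,0,0,0.11],[40,-16.5,-10.4,0,0,0,0.13],[40,-19,-11.9,0,0,0,0.15],[40,-21.5,-13.5,0,0,0,0.17],[40,-24,-15.1,0,0,0,0.19],[40,-26.5,-16.7,0,0,0,0.21]]]'; python3 -c "
from h import *
shift(sh(.49,-.306,.23),11.95)"
```

```text
clock: 5.77
tcp_pos: [0.5507, -0.0736, 0.2299]
tool_rot: [0.604, 0.797, -0.001, -0.001]
force: [-1.2, -0.4, -3.5]
width: 0.0592
clock 5.7667 tcp [ 0.5507 -0.0736  0.2299] F [-1.15 -0.37 -3.48] w 0.0592 q7 0.12215887588856733
shift cm [-1.176e+01 -4.120e+00 -1.000e-02] rot [-0.0024 -0.0008  0.0646]
```

```bash
python3 -m inch '[[[40,-2.2,-0.8,0,0,0,0.02],[40,-4.5,-1.6,0,0,0,0.03],[40,-6.5,-2.3,0,0,0,0.04],[40,-8.3,-2.9,0,0,0,0.05],[40,-9.8,-3.5,0,0,0,0.06],[40,-11,-3.9,0,0,0,0.065],[40,-11.6,-4.1,0,0,0,0.066],[40,-11.8,-4.2,0,0,0,0.066],[40,-11.8,-4.2,0,0,0,0.066],[40,-11.8,-4.2,0,0,0,0.066]]]'
python3 - <<'E'
from h import *
from plant import *
for n in("side","wrist","top"):
    s=snapshot(n);cv2.imwrite(f'pics/{n}4.png',s['image'][:,:,::-1]);np.savez(n+"4.npz",**s)
shift(sh(.49,-.306,.23),11.95)
# rack top as held: z .262..0.276 
C=cloud(load("wrist4.npz"));m=(C[...,2]>.255)&(C[...,2]<.285)
n,l,st,_=cv2.connectedComponentsWithStats(m.astype(np.uint8));i=1+np.argmax(st[1:,4])
r=cv2.minAreaRect((C[l==i][:,:2]*1000).astype(np.float32));print(r)
z=C[...,2];mm=(z>.255)&(z<.266)
A=np.c_[C[mm][:,:2],np.ones(mm.sum())];print("plane",np.linalg.lstsq(A,z[mm],rcond=None)[0])
E
```

```text
clock: 6.6
tcp_pos: [0.544, -0.1952, 0.2313]
tool_rot: [0.629, 0.778, 0.0, -0.0]
force: [-0.0, 0.5, -2.7]
width: 0.0595
clock 6.75 tcp [ 0.544  -0.1953  0.2314] F [-0.18 -0.78 -3.19] w 0.0589 q7 0.2862713877431334
shift cm [-0.23 -0.18  0.14] rot [ 0.0003 -0.0002  0.0022]
((539.7021484375, -161.7283935546875), (86.93717956542969, 118.63074493408203), 7.687978267669678)
plane [-0.00068727  0.0026633   0.26598039]
```

View pics/wrist4.png

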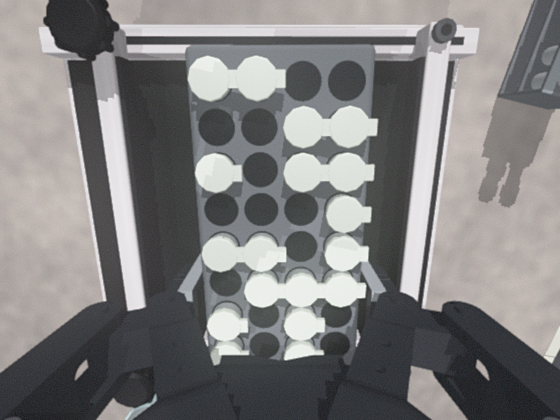

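View pics/side4.png

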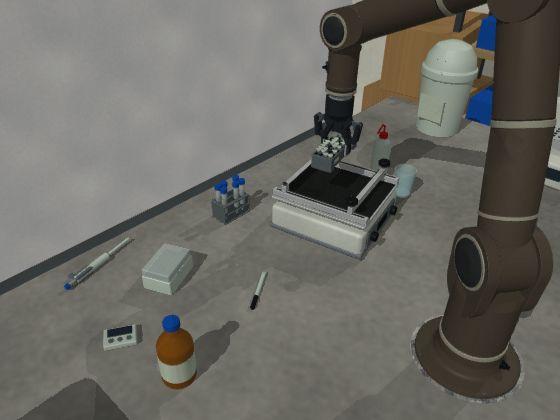

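The rack hangs level (plane slope below 0.003) between the two bars, which sit at columns ~130 and ~405 with the rack at 190–372. I'll lower it.

```bash
python3 -m inch '[[[40,-0.2,-0.1,0.7,0,0,0],[40,-0.4,-0.2,2,0,0,0],[40,-0.5,-0.2,3.5,0,0,0],[40,-0.5,-0.2,5,0,0,0],[40,-0.5,-0.2,6.5,0,0,0],[40,-0.5,-0.2,7.8,0,0,0],[40,-0.5,-0.2,8.8,0,0,0],[40,-0.5,-0.2,9.4,0,0,0],[40,-0.5,-0.2,9.7,0,0,0],[40,-0.5,-0.2,9.8,0,0,0],[40,-0.5,-0.2,9.8,0,0,0],[40,-0.5,-0.2,9.8,0,0,0]]]'
python3 - <<'E'
from h import *
shift(sh(.49,-.309,.127),11.95)
E
```

```text
clock: 7.75
tcp_pos: [0.5433, -0.2019, 0.1339]
tool_rot: [0.629, 0.777, 0.0, 0.001]
force: [1.5, -0.1, -3.3]
width: 0.0587
clock 7.75 tcp [ 0.5433 -0.2019  0.1339] F [ 1.47 -0.12 -3.27] w 0.0587 q7 0.23757342940845977
shift cm [0.1  0.03 0.69] rot [0.001  0.0006 0.0005]
```

```bash
python3 -m inch '[[[40,0,0,0.2,0,0,0],[40,0,0,0.4,0,0,0],[40,0,0,0.55,0,0,0],[40,0,0,0.6,0,0,0],[40,0,0,0.6,0,0,0]]]'
python3 - <<'E'
from h import *
shift(sh(.49,-.309,.127),11.95)
E
```

```text
clock: 8.17
tcp_pos: [0.5428, -0.2018, 0.1272]
tool_rot: [0.629, 0.777, -0.0, -0.0]
force: [-1.4, 0.1, -3.3]
width: 0.059
clock 8.1667 tcp [ 0.5428 -0.2018  0.1272] F [-1.36  0.06 -3.32] w 0.059 q7 0.23339042619314176
shift cm [0.08 0.08 0.02] rot [-0.0002 -0.      0.0004]
```

Still bearing the weight (−3.3 N), so I'll lower a little more in small steps.

```bash
python3 -m inch '[[[40,0,0,0.1,0,0,0],[40,0,0,0.2,0,0,0],[40,0,0,0.2,0,0,0]]]'; python3 -c "
from plant import *
import numpy as np;o=get_obs();print(o['tcp_pos'],o['force'],o['wrist_torque'])"
```

```text
clock: 8.42
tcp_pos: [0.5429, -0.2018, 0.127]
tool_rot: [0.63, 0.777, -0.0, 0.0]
force: [-5.1, 1.6, 11.5]
width: 0.0593
[ 0.54290388 -0.20183262  0.12699941] [-5.125241    1.62966937 11.4860181 ] [0.29813262 1.30448252 0.00532244]
```

It has touched down (+11.5 N), so I'll release.

```bash
python3 -m inch '[[[40,0,0,-0.1,0,0,0],[100,0,0,-0.1,0,0,0],[100,0,0,-0.1,0,0,0],[100,0,0,-0.1,0,0,0],[100,0,0,-0.1,0,0,0],[100,0,0,-0.1,0,0,0],[100,0,0,-0.1,0,0,0]]]'
python3 - <<'E'
from h import *
from plant import *
s=snapshot("wrist");cv2.imwrite('pics/w5.png',s['image'][:,:,::-1]);np.savez("w5.npz",**s)
o=get_obs();print(o['tcp_pos'],o['force'])
E
```

```text
clock: 9.0
tcp_pos: [0.5429, -0.2018, 0.1262]
tool_rot: [0.629, 0.777, 0.0, -0.0]
force: [0.1, 0.2, 0.2]
width: 0.0856
[ 0.54284582 -0.20178602  0.12618941] [-0.49387698 -0.25715194 -0.32175341]
```

View pics/w5.png

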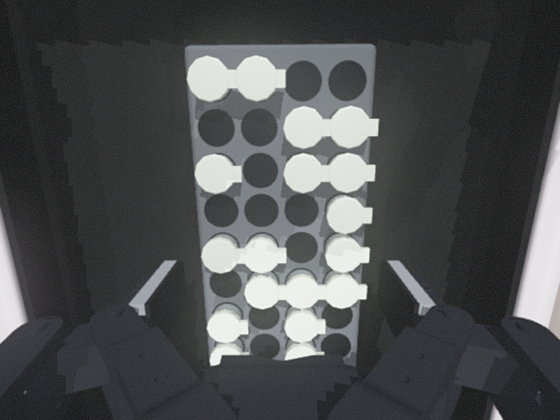

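The jaws are open with clear gaps on both sides of the rack (pads at columns 165 and 395, rack 187–377), and the force reads about 0. Going up.

```bash
python3 -m inch '[[[100,0,0,-1,0,0,0],[100,0,0,-3,0,0,0],[100,0,0,-5.5,0,0,0],[100,0,0,-8.5,0,0,0],[100,0,0,-11,0,0,0],[100,0,0,-12.5,0,0,0],[100,0,0,-12.5,0,0,0]]]'
python3 - <<'E'
from h import *
from plant import *
s=snapshot("wrist");cv2.imwrite('pics/w6.png',s['image'][:,:,::-1]);np.savez("w6.npz",**s)
C=cloud(s);z=C[...,2]
m=(z>.155)&(z<.172)
ex=sh(1,0,0)[:2];ey=sh(0,1,0)[:2]
n,l,st,_=cv2.connectedComponentsWithStats(m.astype(np.uint8))
for i in range(1,n):
    if st[i,4]>800:
        P=C[l==i];print(st[i],cv2.minAreaRect((P[:,:2]*1000).astype(np.float32)),np.percentile(P[:,:2]@ex,[1,50,99]),np.median(P[:,2]))
shift(sh(.33,-.306,.245),101.95)
shift(sh(.33,-.306,.245),-78.05)
E
```

```text
clock: 9.63
tcp_pos: [0.5447, -0.2019, 0.2561]
tool_rot: [0.629, 0.777, 0.001, 0.003]
force: [-0.2, -1.2, -0.0]
width: 0.0854
[ 385   16   54  254 6123] ((628.9656372070312, -142.14529418945312), (18.229028701782227, 180.71836853027344), 11.75850772857666) [0.5774497  0.58503221 0.59416027] 0.1609475068937249
[ 110   36   52  243 5745] ((434.2591857910156, -192.32772827148438), (20.23235321044922, 177.9619598388672), 11.030163764953613) [0.37701205 0.38647047 0.39383589] 0.16074115533510305
[  235    84    86   225 17511] ((543.5272827148438, -199.2369384765625), (60.24768829345703, 176.37777709960938), 12.44805908203125) [0.46120559 0.49070806 0.51957774] 0.1619736913592903
clock 9.6833 tcp [ 0.5439 -0.2019  0.2539] F [ 0.35  0.35 -1.24] w 0.0855 q7 0.3056652423828136
shift cm [  0.42 -16.03   0.83] rot [ 9.0000e-04  4.6000e-03 -1.5704e+00]
clock 9.6833 tcp [ 0.5439 -0.2019  0.2539] F [ 0.35  0.35 -1.24] w 0.0855 q7 0.3056652423828136
shift cm [  0.42 -16.03   0.83] rot [ 4.6000e-03 -9.0000e-04  1.5712e+00]
```

View pics/w6.png

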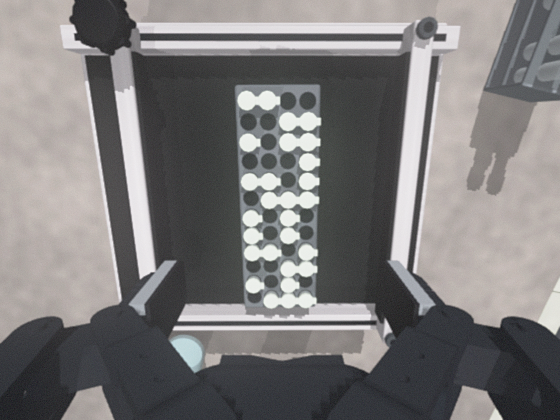

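The wrist view shows the rack standing between the bars at columns 236–320. Depth gives X 0.490 and yaw 12.4° against ~11.9° for the bars, with the top at 0.162 m. Now I'll turn a quarter turn, shut the fingers and go behind the clamp bar.

```bash
python3 -m inch '[[[100,0,-0.7,0,0,0,0.06],[60,0.1,-2,0,0,0,0.18],[0,0.1,-4,0,0,0,0.3],[0,0.2,-6,0,0,0,0.42],[0,0.2,-8,0,0,0,0.54],[0,0.3,-10,0,0,0,0.66],[0,0.3,-12,0,0,0,0.78],[0,0.4,-13.5,0,0,0,0.9],[0,0.4,-15,0,0,0,1.02],[0,0.4,-15.7,0,0,0,1.14],[0,0.4,-16,0,0,0,1.26],[0,0.4,-16,0,0,0,1.38]]]'
python3 - <<'E'
from h import *
shift(sh(.33,-.306,.245),-78.05)
E
```

```text
clock: 10.68
tcp_pos: [0.384, -0.2312, 0.2507]
tool_rot: [0.981, 0.195, -0.001, -0.0]
force: [-0.0, 0.3, -0.1]
width: -0.0002
clock 10.6833 tcp [ 0.384  -0.2312  0.2507] F [-0.04  0.26 -0.12] w -0.0002 q7 -0.7846467643193713
shift cm [0.21 0.07 0.57] rot [-0.0008  0.0013  0.1842]
```

```bash
python3 -m inch '[[[0,0.1,0,0,0,0,0.1],[0,0.1,0,0,0,0,0.18],[0,0.1,0,0,0,0,0.184],[0,0.1,0,0,0,0,0.184]]]'
python3 - <<'E'
from h import *
from plant import *
for n in("wrist","side"):
    s=snapshot(n);cv2.imwrite(f'pics/{n}7.png',s['image'][:,:,::-1]);np.savez(n+"7.npz",**s)
shift(sh(.33,-.306,.137),-78.05)
for n in("wrist","side"):
    C=cloud(load(n+"7.npz")).reshape(-1,3);ex=sh(1,0,0);ey=sh(0,1,0)
    C=C[(C[:,0]>.2)&(C[:,0]<.8)]
    m=(C[:,2]>.155)&(C[:,2]<.165);X=C[m]@ex;Y=C[m]@ey
    for lo,hi in((.35,.41),(.44,.54),(.56,.61)):
        k=(X>lo)&(X<hi)
        if k.sum()>20: print(n,k.sum(),np.percentile(X[k],[2,50,98]),np.percentile(Y[k],[2,98]))
E
```

```text
clock: 11.02
tcp_pos: [0.386, -0.2305, 0.2508]
tool_rot: [0.994, 0.109, -0.0, -0.0]
force: [-0.4, -1.0, 0.7]
width: -0.0002
clock 11.1167 tcp [ 0.3862 -0.2305  0.2509] F [-0.45  0.78 -0.95] w -0.0002 q7 -0.9609594260333424
shift cm [ 0.    0.05 11.39] rot [-0.0005  0.0006  0.0099]
wrist 7566 [0.37694596 0.3852925  0.39324909] [-0.41046399 -0.20044619]
wrist 4808 [0.46001124 0.46402659 0.47164711] [-0.39203811 -0.22359159]
side 310 [0.35753577 0.37926643 0.39940922] [-1.6606276 -0.182275 ]
side 528 [0.4539662  0.48157086 0.51445286] [-1.04297391  0.3968387 ]
side 275 [0.57291013 0.58111315 0.59129332] [-0.42196631 -0.18094364]
```

View pics/wrist7.png

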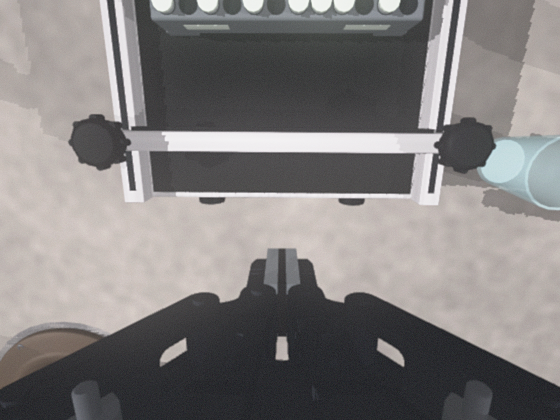

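View pics/side7.png

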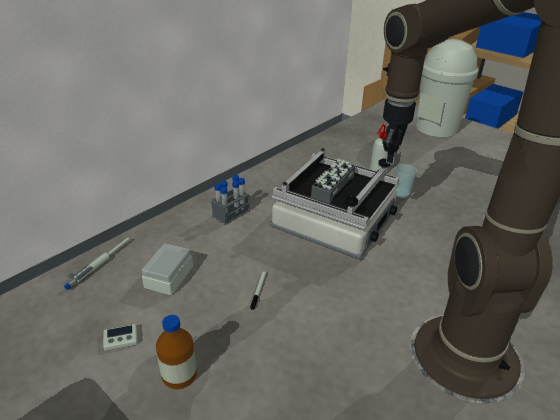

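The fingers are shut and centred on the bar at column 283 (the bar spans 130–440), behind it with a clear gap. Going down behind it.

```bash
python3 -m inch '[[[0,0.2,0,1.5,0,0,0.01],[0,0.3,0,3.5,0,0,0.01],[0,0.3,0,6,0,0,0.01],[0,0.3,0,8.2,0,0,0.01],[0,0.3,0,10,0,0,0.01],[0,0.3,0,11,0,0,0.01],[0,0.3,0,11.4,0,0,0.01],[0,0.3,0,11.4,0,0,0.01],[0,0.3,0,11.4,0,0,0.01]]]' 100
python3 - <<'E'
from h import *
from plant import *
shift(sh(.363,-.306,.137),-78.05)
s=snapshot("wrist");cv2.imwrite('pics/w8.png',s['image'][:,:,::-1])
E
```

```text
clock: 11.87
tcp_pos: [0.3898, -0.2302, 0.1379]
tool_rot: [0.995, 0.103, 0.0, 0.0]
force: [0.6, 0.4, 1.2]
width: 0.0004
clock 11.8667 tcp [ 0.3898 -0.2302  0.1379] F [0.62 0.39 1.17] w 0.0004 q7 -1.0433133634197682
shift cm [ 2.93 -0.    0.09] rot [ 0.0005 -0.0006 -0.0023]
```

View pics/w8.png

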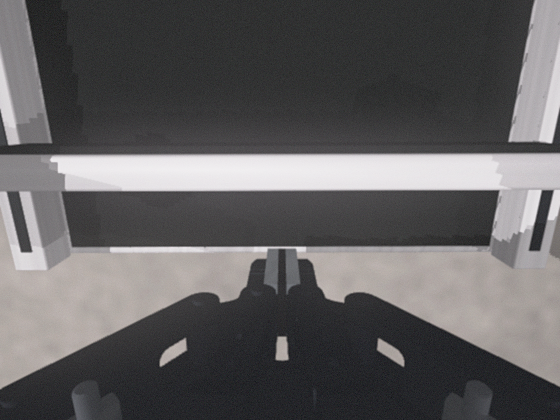

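```bash
python3 -m inch '[[[0,0.5,0,0,0,0,0],[0,1.1,0,0,0,0,0],[0,1.6,0,0,0,0,0],[0,2,0,0,0,0,0],[0,2.4,0,0,0,0,0],[0,2.7,0,0,0,0,0],[0,3,0,0,0,0,0],[0,3.3,0,0,0,0,0],[0,3.6,0,0,0,0,0],[0,4,0,0,0,0,0],[0,4.3,0,0,0,0,0],[0,4.6,0,0,0,0,0]]]'
python3 - <<'E'
from h import *
from plant import *
shift(sh(.486,-.306,.137),-78.05)
print(get_obs()["force"]@sh(1,0,0))
s=snapshot("wrist");cv2.imwrite('pics/w9.png',s['image'][:,:,::-1])
E
```

```text
clock: 12.92
tcp_pos: [0.4344, -0.2205, 0.1372]
tool_rot: [0.995, 0.103, -0.0, -0.0]
force: [-1.1, 0.3, 1.7]
width: -0.0002
clock 12.9167 tcp [ 0.4344 -0.2205  0.1372] F [-1.14  0.27  1.67] w -0.0002 q7 -1.117968953348938
shift cm [ 1.066e+01 -0.000e+00  1.000e-02] rot [-0.0002  0.0005 -0.0028]
-1.061827746797948
```

View pics/w9.png

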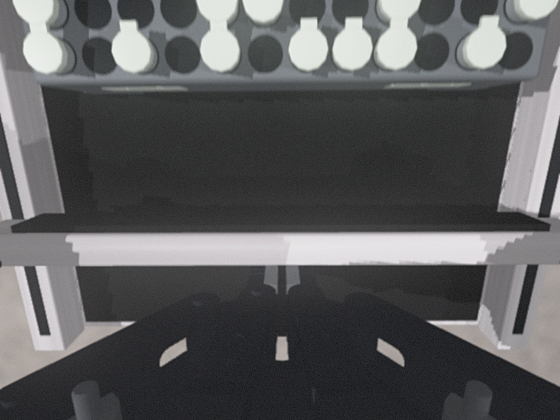

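The fingers are behind the bar (bar at rows 232–265, rack near edge at row ~85), with about 1 N of drag. I'll keep pushing.

```bash
python3 -m inch '[[[0,0.4,0,0,0,0,0],[0,0.8,0,0,0,0,0],[0,1.2,0,0,0,0,0],[0,1.6,0,0,0,0,0],[0,2,0,0,0,0,0],[0,2.4,0,0,0,0,0],[0,2.8,0,0,0,0,0],[0,3.2,0,0,0,0,0],[0,3.5,0,0,0,0,0],[0,3.8,0,0,0,0,0],[0,4,0,0,0,0,0],[0,4.2,0,0,0,0,0]]]'
python3 - <<'E'
from h import *
from plant import *
shift(sh(.486,-.306,.137),-78.05)
print(get_obs()["force"]@sh(1,0,0))
E
python3 -m inch '[[[0,0.2,0,0,0,0,0],[0,0.4,0,0,0,0,0],[0,0.6,0,0,0,0,0],[0,0.8,0,0,0,0,0],[0,1,0,0,0,0,0],[0,1.2,0,0,0,0,0],[0,1.4,0,0,0,0,0],[0,1.6,0,0,0,0,0],[0,1.8,0,0,0,0,0],[0,2,0,0,0,0,0],[0,2.2,0,0,0,0,0],[0,2.4,0,0,0,0,0]]]'
python3 - <<'E'
from h import *
from plant import *
shift(sh(.486,-.306,.137),-78.05)
print(get_obs()["force"]@sh(1,0,0))
s=snapshot("wrist");cv2.imwrite('pics/w10.png',s['image'][:,:,::-1])
E
```

```text
clock: 13.97
tcp_pos: [0.4758, -0.212, 0.1373]
tool_rot: [0.995, 0.103, 0.0, 0.0]
force: [-1.9, 0.6, -0.7]
width: -0.0
clock 13.9667 tcp [ 0.4758 -0.212   0.1373] F [-1.88  0.56 -0.73] w -0.0 q7 -1.1740783225729143
shift cm [ 6.44 -0.01  0.03] rot [ 0.     -0.0002 -0.0027]
-1.7258033256619782
clock: 14.97
tcp_pos: [0.4992, -0.2071, 0.1373]
tool_rot: [0.995, 0.103, 0.0, 0.0]
force: [-4.2, 0.6, 2.3]
width: 0.0005
clock 14.9667 tcp [ 0.4992 -0.2071  0.1373] F [-4.24  0.58  2.3 ] w 0.0005 q7 -1.2020388869796443
shift cm [ 4.05 -0.01  0.03] rot [ 0.      0.     -0.0028]
-4.029457479765821
```

View pics/w10.png

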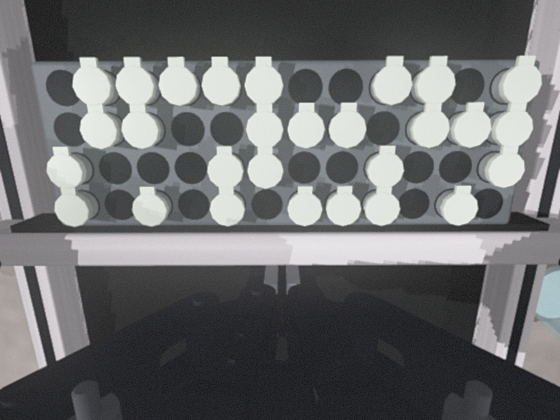

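The bar is flush against the rack (contact along row ~225) and pushing it, with about 4 N total. I'll continue gently.

```bash
python3 -m inch '[[[0,0.25,0,0,0,0,0],[0,0.5,0,0,0,0,0],[0,0.75,0,0,0,0,0],[0,1,0,0,0,0,0],[0,1.25,0,0,0,0,0],[0,1.5,0,0,0,0,0],[0,1.75,0,0,0,0,0],[0,2,0,0,0,0,0],[0,2.25,0,0,0,0,0],[0,2.5,0,0,0,0,0],[0,2.75,0,0,0,0,0],[0,3,0,0,0,0,0]]]'
python3 - <<'E'
from h import *
from plant import *
shift(sh(.486,-.306,.137),-78.05)
print(get_obs()["force"]@sh(1,0,0))
s=snapshot("wrist");cv2.imwrite('pics/w11.png',s['image'][:,:,::-1])
s=snapshot("top");cv2.imwrite("pics/t11.png",cv2.resize(s["image"][180:310,270:410,::-1],None,fx=4.5,fy=4.5,interpolation=cv2.INTER_CUBIC))
E
```

```text
clock: 16.02
tcp_pos: [0.5286, -0.2009, 0.1373]
tool_rot: [0.995, 0.103, -0.0, -0.0]
force: [-4.0, 0.7, -1.0]
width: 0.0001
clock 16.0167 tcp [ 0.5286 -0.2009  0.1373] F [-4.02  0.7  -0.97] w 0.0001 q7 -1.2330283333382746
shift cm [ 1.05 -0.    0.03] rot [-0.0001  0.     -0.0027]
-3.7868537265032236
```

View pics/w11.png

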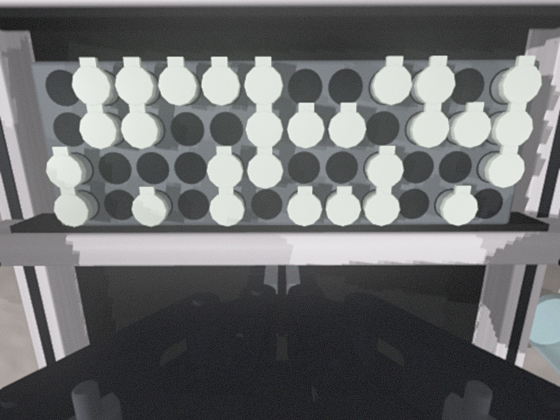

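View pics/t11.png

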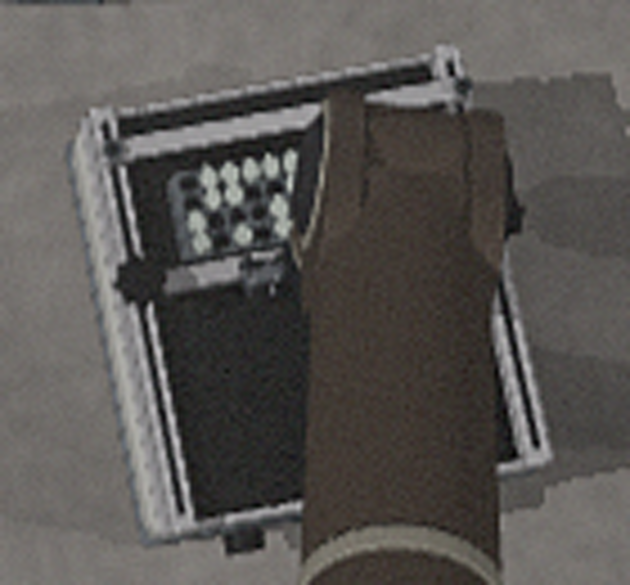

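The fixed bar has come into view (its edge at row ~25, the rack's front edge at row ~60), with roughly 1 cm to go. I'll creep in from here.

```bash
python3 -m inch '[[[0,0.1,0,0,0,0,0],[0,0.2,0,0,0,0,0],[0,0.28,0,0,0,0,0],[0,0.36,0,0,0,0,0],[0,0.44,0,0,0,0,0],[0,0.5,0,0,0,0,0],[0,0.56,0,0,0,0,0],[0,0.6,0,0,0,0,0]]]'; python3 -c "
from h import *
from plant import *
shift(sh(.486,-.306,.137),-78.05);print(get_obs()['force']@sh(1,0,0))"
```

```text
clock: 16.78
tcp_pos: [0.5343, -0.1998, 0.1373]
tool_rot: [0.995, 0.103, 0.0, 0.0]
force: [-4.1, -0.4, 1.7]
width: 0.0001
clock 16.7833 tcp [ 0.5343 -0.1998  0.1373] F [-4.06 -0.41  1.66] w 0.0001 q7 -1.2385865502067643
shift cm [ 0.47 -0.01  0.03] rot [ 0.0001 -0.0001 -0.0028]
-4.0584295418669
```

```bash
python3 -m inch '[[[0,0.04,0,0,0,0,0],[0,0.08,0,0,0,0,0],[0,0.12,0,0,0,0,0],[0,0.16,0,0,0,0,0],[0,0.2,0,0,0,0,0],[0,0.22,0,0,0,0,0]]]'; python3 -c "
from h import *
from plant import *
shift(sh(.486,-.306,.137),-78.05);print(get_obs()['force']@sh(1,0,0))
s=snapshot('wrist');cv2.imwrite('pics/w12.png',s['image'][:,:,::-1])"
```

```text
clock: 17.28
tcp_pos: [0.5365, -0.1993, 0.1373]
tool_rot: [0.995, 0.103, 0.0, 0.0]
force: [-3.2, -0.2, 2.0]
width: -0.0003
clock 17.2833 tcp [ 0.5365 -0.1993  0.1373] F [-3.16 -0.23  1.97] w -0.0003 q7 -1.2405845217875504
shift cm [ 0.24 -0.01  0.03] rot [ 0.0001 -0.0001 -0.0026]
-3.140923721535318
```

View pics/w12.png

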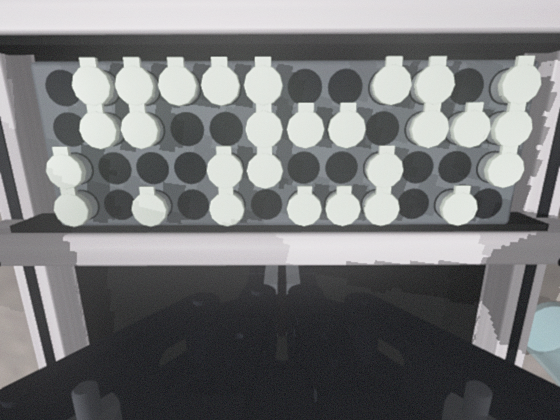

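The fixed bar's lower edge is at row ~55 and the rack's front edge at ~60, about 2 mm apart. I'll take very small steps.

```bash
python3 -m inch '[[[0,0.02,0,0,0,0,0],[0,0.04,0,0,0,0,0],[0,0.06,0,0,0,0,0],[0,0.08,0,0,0,0,0],[0,0.1,0,0,0,0,0],[0,0.1,0,0,0,0,0]]]'; python3 -c "
from h import *
from plant import *
shift(sh(.486,-.306,.137),-78.05);print(get_obs()['force']@sh(1,0,0))"
```

```text
clock: 17.83
tcp_pos: [0.5374, -0.1991, 0.1373]
tool_rot: [0.995, 0.103, 0.0, 0.0]
force: [-4.1, -0.2, 2.5]
width: -0.0001
clock 17.8333 tcp [ 0.5374 -0.1991  0.1373] F [-4.06 -0.19  2.49] w -0.0001 q7 -1.241480480855929
shift cm [ 0.14 -0.01  0.03] rot [ 0.0001 -0.0001 -0.0027]
-4.016761957398724
```

```bash
for i in 1; do python3 -m inch '[[[0,0.02,0,0,0,0,0],[0,0.04,0,0,0,0,0],[0,0.05,0,0,0,0,0],[0,0.05,0,0,0,0,0]]]'; python3 -c "
from h import *
from plant import *
shift(sh(.486,-.306,.137),-78.05);print(get_obs()['force']@sh(1,0,0))"; done
```

```text
clock: 18.17
tcp_pos: [0.5379, -0.1991, 0.1373]
tool_rot: [0.995, 0.103, 0.0, 0.0]
force: [-2.6, -0.2, 2.0]
width: -0.0001
clock 18.1667 tcp [ 0.5379 -0.1991  0.1373] F [-2.59 -0.22  2.01] w -0.0001 q7 -1.2419787277777894
shift cm [ 0.1  -0.02  0.03] rot [ 0.0001 -0.0002 -0.0029]
-2.5840363825764645
```

```bash
python3 -m inch '[[[0,0.02,0,0,0,0,0],[0,0.04,0,0,0,0,0],[0,0.05,0,0,0,0,0],[0,0.05,0,0,0,0,0]]]'; python3 -c "
from h import *
from plant import *
shift(sh(.486,-.306,.137),-78.05);print(get_obs()['force']@sh(1,0,0))"
```

```text
clock: 18.5
tcp_pos: [0.5384, -0.199, 0.1373]
tool_rot: [0.995, 0.103, 0.0, 0.0]
force: [-2.9, -0.1, 2.3]
width: 0.0001
clock 18.5 tcp [ 0.5384 -0.199   0.1373] F [-2.86 -0.14  2.34] w 0.0001 q7 -1.2424036130618756
shift cm [ 0.05 -0.01  0.03] rot [ 0.0001 -0.0001 -0.0027]
-2.83019428239078
```

```bash
python3 -m inch '[[[0,0.02,0,0,0,0,0],[0,0.04,0,0,0,0,0],[0,0.05,0,0,0,0,0],[0,0.05,0,0,0,0,0]]]'; python3 -c "
from h import *
from plant import *
shift(sh(.486,-.306,.137),-78.05);print(get_obs()['force']@sh(1,0,0))"
```

```text
clock: 18.83
tcp_pos: [0.5389, -0.1989, 0.1373]
tool_rot: [0.995, 0.103, 0.0, 0.0]
force: [-2.7, 0.2, 2.4]
width: -0.0001
clock 18.8333 tcp [ 0.5389 -0.1989  0.1373] F [-2.72  0.19  2.37] w -0.0001 q7 -1.2428753304173765
shift cm [-0.   -0.01  0.03] rot [ 0.0001 -0.0001 -0.0028]
-2.625047198698177
```

```bash
python3 -m inch '[[[0,0.02,0,0,0,0,0],[0,0.04,0,0,0,0,0],[0,0.05,0,0,0,0,0],[0,0.05,0,0,0,0,0]]]'; python3 -c "
from h import *
from plant import *
shift(sh(.486,-.306,.137),-78.05);print(get_obs()['force']@sh(1,0,0))
s=snapshot('wrist');cv2.imwrite('pics/w13.png',s['image'][:,:,::-1])"
```

```text
clock: 19.17
tcp_pos: [0.5394, -0.1987, 0.1373]
tool_rot: [0.995, 0.103, 0.0, 0.0]
force: [-3.6, -1.4, 2.3]
width: -0.0001
clock 19.1667 tcp [ 0.5394 -0.1987  0.1373] F [-3.57 -1.45  2.25] w -0.0001 q7 -1.2433647973033906
shift cm [-0.05 -0.01  0.03] rot [ 0.     -0.0001 -0.0028]
-3.79612113029456
```

View pics/w13.png

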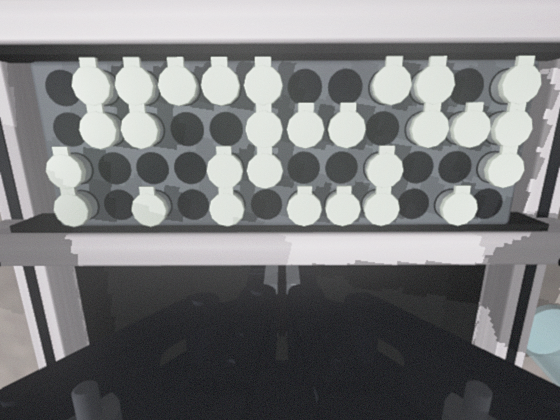

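The gap at row ~60 is closed or nearly so. I'll continue in 0.3 mm steps and watch the force.

```bash
python3 -m inch '[[[0,0.02,0,0,0,0,0],[0,0.03,0,0,0,0,0],[0,0.03,0,0,0,0,0],[0,0.03,0,0,0,0,0]]]'; python3 -c "
from h import *
from plant import *
shift(sh(.486,-.306,.137),-78.05);print(get_obs()['force']@sh(1,0,0))"
```

```text
clock: 19.55
tcp_pos: [0.5396, -0.1987, 0.1373]
tool_rot: [0.995, 0.103, 0.0, 0.0]
force: [-3.9, -0.0, 1.6]
width: 0.0001
clock 19.55 tcp [ 0.5396 -0.1987  0.1373] F [-3.95 -0.    1.64] w 0.0001 q7 -1.2435801946364722
shift cm [-0.08 -0.01  0.03] rot [ 0.0001 -0.     -0.0027]
-3.86463912184735
```

```bash
python3 -m inch '[[[0,0.02,0,0,0,0,0],[0,0.03,0,0,0,0,0],[0,0.03,0,0,0,0,0],[0,0.03,0,0,0,0,0]]]'; python3 -c "
from h import *
from plant import *
shift(sh(.486,-.306,.137),-78.05);print(get_obs()['force']@sh(1,0,0))"
```

```text
clock: 19.88
tcp_pos: [0.5399, -0.1986, 0.1373]
tool_rot: [0.995, 0.103, 0.0, 0.0]
force: [-2.6, -0.5, 1.5]
width: -0.0004
clock 19.8833 tcp [ 0.5399 -0.1986  0.1373] F [-2.64 -0.49  1.47] w -0.0004 q7 -1.243895370086781
shift cm [-0.11 -0.01  0.03] rot [ 0.     -0.0001 -0.0028]
-2.6827972740027772
```

```bash
python3 -m inch '[[[0,0.02,0,0,0,0,0],[0,0.03,0,0,0,0,0],[0,0.04,0,0,0,0,0],[0,0.04,0,0,0,0,0]]]'; python3 -c "
from h import *
from plant import *
shift(sh(.486,-.306,.137),-78.05);print(get_obs()['force']@sh(1,0,0))"
```

```text
clock: 20.22
tcp_pos: [0.5403, -0.1985, 0.1373]
tool_rot: [0.995, 0.103, 0.0, 0.0]
force: [-3.5, -0.0, 3.0]
width: 0.0001
clock 20.2167 tcp [ 0.5403 -0.1985  0.1373] F [-3.49 -0.05  2.98] w 0.0001 q7 -1.2442354104829498
shift cm [-0.15 -0.01  0.03] rot [ 0.     -0.     -0.0027]
-3.4204160156654577
```

```bash
python3 -m inch '[[[0,0.02,0,0,0,0,0],[0,0.03,0,0,0,0,0],[0,0.03,0,0,0,0,0],[0,0.03,0,0,0,0,0]]]'; python3 -c "
from h import *
from plant import *
shift(sh(.486,-.306,.137),-78.05);print(get_obs()['force']@sh(1,0,0))"
```

```text
clock: 20.55
tcp_pos: [0.5406, -0.1985, 0.1373]
tool_rot: [0.995, 0.103, 0.0, 0.0]
force: [-3.9, -0.9, 1.7]
width: 0.0001
clock 20.55 tcp [ 0.5406 -0.1985  0.1373] F [-3.95 -0.9   1.65] w 0.0001 q7 -1.2445281673654245
shift cm [-0.18 -0.01  0.03] rot [ 0.     -0.     -0.0027]
-4.048083230161805
```

Not touching yet. The 2 mm calibration tolerance covers this. Same small steps.

```bash
python3 -m inch '[[[0,0.02,0,0,0,0,0],[0,0.04,0,0,0,0,0],[0,0.04,0,0,0,0,0],[0,0.04,0,0,0,0,0]]]'; python3 -c "
from h import *
from plant import *
print(get_obs()['force']@sh(1,0,0))"
```

```text
clock: 20.88
tcp_pos: [0.541, -0.1984, 0.1373]
tool_rot: [0.995, 0.103, 0.0, 0.0]
force: [-3.5, -1.0, 2.0]
width: -0.0001
-3.6361006530950903
```

```bash
python3 -m inch '[[[0,0.02,0,0,0,0,0],[0,0.03,0,0,0,0,0],[0,0.03,0,0,0,0,0],[0,0.03,0,0,0,0,0]]]'; python3 -c "
from h import *
from plant import *
print(get_obs()['force']@sh(1,0,0))"
```

```text
clock: 21.22
tcp_pos: [0.5413, -0.1983, 0.1373]
tool_rot: [0.995, 0.103, 0.0, 0.0]
force: [-4.1, -0.0, 2.4]
width: -0.0001
-4.013228244503593
```

```bash
python3 -c "
from h import *
from plant import *
s=snapshot('wrist');cv2.imwrite('pics/w14.png',cv2.resize(s['image'][0:110,:,::-1],(800,157*2)));np.savez('w14.npz',**s)
C=cloud(s)
for c in (150,290,320,400): print(c,[(r,tuple(np.round([C[r,c]@sh(1,0,0),C[r,c,2]],4))) for r in (20,35,42,46,50,54,58,62,66,72)])
"
```

```text
150 [(20, (np.float64(0.5893), np.float64(0.1614))), (35, (np.float64(0.5847), np.float64(0.1622))), (42, (np.float64(0.5827), np.float64(0.1617))), (46, (np.float64(0.5814), np.float64(0.1621))), (50, (np.float64(0.5806), np.float64(0.1599))), (54, (np.float64(0.5796), np.float64(0.1585))), (58, (np.float64(0.5783), np.float64(0.1583))), (62, (np.float64(0.5767), np.float64(0.1606))), (66, (np.float64(0.5753), np.float64(0.1612))), (72, (np.float64(0.5734), np.float64(0.1611)))]
290 [(20, (np.float64(0.5889), np.float64(0.1623))), (35, (np.float64(0.585), np.float64(0.1604))), (42, (np.float64(0.5827), np.float64(0.161))), (46, (np.float64(0.5813), np.float64(0.1619))), (50, (np.float64(0.5806), np.float64(0.159))), (54, (np.float64(0.5792), np.float64(0.1596))), (58, (np.float64(0.578), np.float64(0.1593))), (62, (np.float64(0.5765), np.float64(0.161))), (66, (np.float64(0.5751), np.float64(0.1617))), (72, (np.float64(0.5734), np.float64(0.1606)))]
320 [(20, (np.float64(0.5892), np.float64(0.1612))), (35, (np.float64(0.5849), np.float64(0.1607))), (42, (np.float64(0.5828), np.float64(0.1604))), (46, (np.float64(0.5814), np.float64(0.161))), (50, (np.float64(0.5806), np.float64(0.159))), (54, (np.float64(0.5793), np.float64(0.1588))), (58, (np.float64(0.5779), np.float64(0.1596))), (62, (np.float64(0.5763), np.float64(0.162))), (66, (np.float64(0.5751), np.float64(0.1616))), (72, (np.float64(0.5733), np.float64(0.1607)))]
400 [(20, (np.float64(0.5895), np.float64(0.16))), (35, (np.float64(0.5847), np.float64(0.1611))), (42, (np.float64(0.5826), np.float64(0.1608))), (46, (np.float64(0.5814), np.float64(0.1609))), (50, (np.float64(0.5805), np.float64(0.1589))), (54, (np.float64(0.5793), np.float64(0.1586))), (58, (np.float64(0.5763), np.float64(0.1692))), (62, (np.float64(0.5751), np.float64(0.1691))), (66, (np.float64(0.5738), np.float64(0.1697))), (72, (np.float64(0.5722), np.float64(0.1686)))]
```

View pics/w14.png

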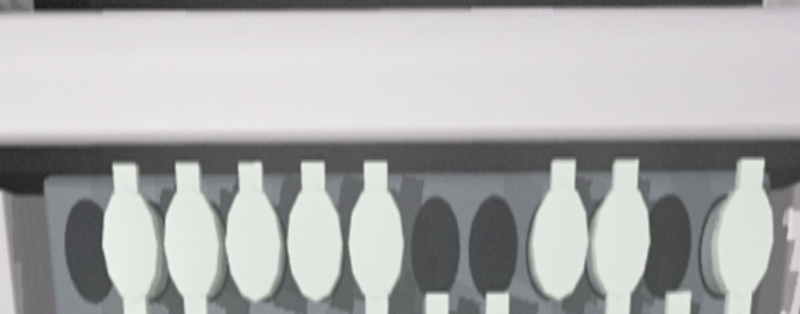

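The rack's front edge meets the dark rubber strip all along row ~60, so contact is close. Continuing.

```bash
python3 -m inch '[[[0,0.02,0,0,0,0,0],[0,0.04,0,0,0,0,0],[0,0.04,0,0,0,0,0],[0,0.04,0,0,0,0,0]]]'; python3 -c "
from h import *
from plant import *
print(get_obs()['force']@sh(1,0,0))"
```

```text
clock: 21.6
tcp_pos: [0.5416, -0.1983, 0.1373]
tool_rot: [0.995, 0.103, -0.0, 0.0]
force: [-2.6, -1.4, 2.6]
width: -0.0001
-2.830180116170063
```

```bash
python3 -m inch '[[[0,0.02,0,0,0,0,0],[0,0.03,0,0,0,0,0],[0,0.03,0,0,0,0,0],[0,0.03,0,0,0,0,0]]]'; python3 -c "
from h import *
from plant import *
print(get_obs()['force']@sh(1,0,0))"
```

```text
clock: 21.93
tcp_pos: [0.5416, -0.1983, 0.1373]
tool_rot: [0.995, 0.103, -0.0, 0.0]
force: [-5.8, -1.0, 3.9]
width: -0.0001
-5.847744842251762
```

Contact: the TCP has stopped and the force is rising. I'll press up to about 11 N at the tool, which covers 10 N plus ~1 N of drag.

```bash
python3 -m inch '[[[0,0.01,0,0,0,0,0],[0,0.02,0,0,0,0,0],[0,0.02,0,0,0,0,0],[0,0.02,0,0,0,0,0]]]'; python3 -c "
from h import *
from plant import *
print(get_obs()['force']@sh(1,0,0))"
```

```text
clock: 22.27
tcp_pos: [0.5415, -0.1983, 0.1373]
tool_rot: [0.995, 0.103, -0.001, -0.0]
force: [-5.8, -1.1, 4.1]
width: -0.0002
-5.885281023109654
```

```bash
python3 -m inch '[[[0,0.01,0,0,0,0,0],[0,0.01,0,0,0,0,0],[0,0.01,0,0,0,0,0],[0,0.01,0,0,0,0,0]]]'; python3 -c "
from h import *
from plant import *
print(get_obs()['force']@sh(1,0,0))"
```

```text
clock: 22.6
tcp_pos: [0.5415, -0.1982, 0.1372]
tool_rot: [0.995, 0.103, -0.001, -0.0]
force: [-6.6, -0.6, 4.5]
width: -0.0001
-6.523704576434063
```

```bash
python3 -m inch '[[[0,0.02,0,0,0,0,0],[0,0.04,0,0,0,0,0],[0,0.04,0,0,0,0,0],[0,0.04,0,0,0,0,0]]]'; python3 -c "
from h import *
from plant import *
print(get_obs()['force']@sh(1,0,0))"
```

```text
clock: 22.93
tcp_pos: [0.5416, -0.1983, 0.1373]
tool_rot: [0.995, 0.103, -0.001, -0.0]
force: [-8.5, -0.4, 4.7]
width: -0.0001
-8.3726716776662
```

```bash
python3 -m inch '[[[0,0.02,0,0,0,0,0],[0,0.02,0,0,0,0,0],[0,0.02,0,0,0,0,0],[0,0.02,0,0,0,0,0]]]'; python3 -c "
from h import *
from plant import *
print(get_obs()['force']@sh(1,0,0))"
```

```text
clock: 23.27
tcp_pos: [0.5416, -0.1983, 0.1373]
tool_rot: [0.995, 0.102, -0.001, -0.0]
force: [-8.7, -0.4, 6.1]
width: -0.0001
-8.577292210060717
```

```bash
python3 -m inch '[[[0,0.02,0,0,0,0,0],[0,0.04,0,0,0,0,0],[0,0.05,0,0,0,0,0],[0,0.05,0,0,0,0,0],[0,0.05,0,0,0,0,0],[0,0.05,0,0,0,0,0]]]'
python3 - <<'E'
from h import *
from plant import *
f=[]
for n in ("wrist","side","top","wrist","side","top"):
    s=snapshot(n);f.append(get_obs()['force']@sh(1,0,0))
    np.savez(n+"F.npz",**s)
print(np.round(f,2))
for n in("wrist","side","top"):
    s=load(n+"F.npz");cv2.imwrite(f"pics/{n}F.png",s["image"][:,:,::-1])
shift(sh(.486,-.306,.137),-78.05)
C=cloud(load("wristF.npz"));z=C[...,2];v,u=np.mgrid[:420,:560]
# rack front edge / top plane
m=(z>.156)&(z<.167)&(v>62)&(v<215)&(u>60)&(u<510);P=C[m]
print("rack top plane",np.linalg.lstsq(np.c_[P[:,:2]-P[:,:2].mean(0),np.ones(len(P))],P[:,2],rcond=None)[0])
E
```

```text
clock: 23.77
tcp_pos: [0.5416, -0.1983, 0.1372]
tool_rot: [0.995, 0.102, -0.002, -0.0]
force: [-10.1, 0.4, 7.2]
width: -0.0001
[ -9.58 -10.29 -10.16 -10.53  -9.79  -9.93]
clock 24.0667 tcp [ 0.5416 -0.1983  0.1372] F [-10.05  -0.47   6.52] w 0.0001 q7 -1.2470670481922452
shift cm [-0.28 -0.01  0.02] rot [-0.0004  0.0033 -0.0034]
rack top plane [-0.00124466 -0.00047208  0.16151981]
```

View pics/wristF.png

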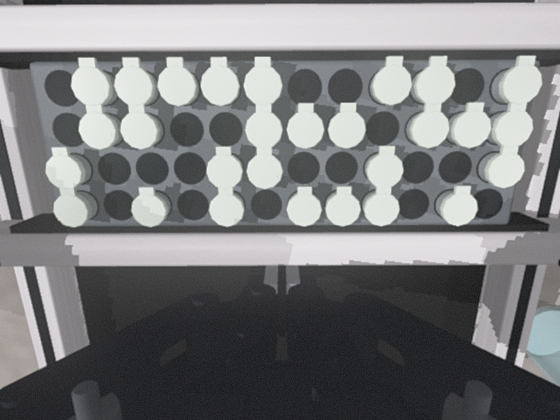

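View pics/sideF.png

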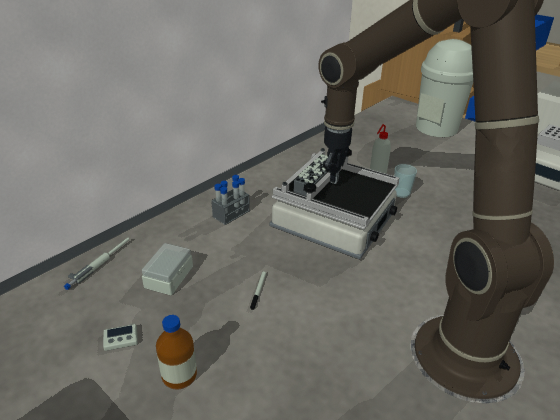

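```bash
python3 -m inch '[[[0,0.02,0,0,0,0,0],[0,0.03,0,0,0,0,0],[0,0.03,0,0,0,0,0],[0,0.03,0,0,0,0,0],[0,0.03,0,0,0,0,0],[0,0.03,0,0,0,0,0],[0,0.03,0,0,0,0,0],[0,0.03,0,0,0,0,0],[0,0.03,0,0,0,0,0],[0,0.03,0,0,0,0,0]]]'
python3 - <<'E'
from h import *
from plant import *
f=[]
for n in ("wrist",)*6:
    s=snapshot(n);f.append(get_obs()['force']@sh(1,0,0))
print(np.round(f,2),get_obs()["clock"])
# edges: angle of rack rear/front edge vs fixed bar edge via brightness rows
g=cv2.cvtColor(s["image"],cv2.COLOR_RGB2GRAY).astype(float)
for nm,a,b in(("bar/rubber",40,58),("clamp back-top",222,245)):
    cols=np.arange(60,500,10);rows=[a+np.argmax(abs(np.diff(g[a:b,c]))) for c in cols];print(nm,np.polyfit(cols,rows,1))
C=cloud(s);z=C[...,2];v,u=np.mgrid[:420,:560]
m=((z>.155)&(z<.172)&(v>58)&(v<224)&(u>30)&(u<545)).astype(np.uint8)
print(cv2.minAreaRect((C[m>0][:,:2]*1000).astype(np.float32)))
E
```

```text
clock: 24.9
tcp_pos: [0.5416, -0.1983, 0.1372]
tool_rot: [0.995, 0.102, -0.002, -0.0]
force: [-11.5, -0.6, 8.3]
width: -0.0003
[-10.66 -11.14 -11.18 -10.93 -10.92 -11.53] 25.2
bar/rubber [-6.50458069e-03  5.32205779e+01]
clamp back-top [-1.57857646e-03  2.29434109e+02]
((599.9158935546875, -188.047119140625), (61.157447814941406, 208.109130859375), 11.920930862426758)
```

The force is a steady ~11 N and the rack is square and flat, so I'm handing in while still pressing.

```bash
python3 -c "
from plant import *
print(hand_in())"
```

```text
the job is handed in; nothing more can be done
None
```

The rack is on the shaker platform, pinned against the fixed bar, and the arm was still pressing when I handed in at about 25 s of the 56 s allowed. No verdict was reported.

I gripped the rack across its width, set it down between the bars and let go. The force read about 0 after release. Then I pushed the clamping bar from behind with shut fingers, slowing to steps of about 0.3 mm near contact.

Last checks:
- **Pressing force:** steady at 10.7–11.5 N at the tool, along the push. After about 1.2 N of bar drag, that leaves roughly 10 N on the rack. Readings during the push stayed below 12 N.
- **Rack flat:** its top plane was level to about 0.001 rad at 0.1615 m, as it should be for a 40 mm rack on the 120 mm platform.
- **Rack square:** the wrist picture shows it flush against both rubber faces. The yaw fit gave 11.9°, matching the shaker's 12°. That fit came out 208 mm long for a 176 mm rack, so it took in some of the bar and is weak evidence for the rack alone.
- **Bystanders:** none looked moved in the last side picture. I did not re-measure their positions.

Two readings did not match expectation:
- **Contact point:** the rack met the fixed bar about 3 mm later than I worked out beforehand. The stated camera error is about 2 mm, and the rest may be the finger thickness I assumed.
- **Vertical force:** about 8 N also built up on the tool while pressing. I left it, since the rack stayed flat.

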